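# Sweep the lamp's touch dimmer up to its brightest pad

### The job

Turn the table lamp up at its white dimmer panel: put a fingertip on the darkest pad at one end of the curved row and slide it lightly along the curve, without lifting, over every pad in turn to the brightest (cream) pad at the other end. Finish with the fingertip still resting lightly on the brightest pad alone, holding it pressed. Lift or shove nothing, do not touch the red off key, and leave the panel and everything round it where they are.

Things in the scene. Friction and masses are not known exactly. Their poses are not given: they have to be found in the camera images.
- panel: White flat dimmer panel, 138x214 mm (x, y) and 14 mm high, 0.9 kg, loose on rubber feet, any heading. Origin: underside, 3 mm behind its centre. Carries a raised arc of five touch pads, mean radius 85 mm about the point x = -40, y = 0 mm, bulging to +x; pad centres at +64 (pad_1, dimmest), +32, 0, -32, -64 degrees (pad_5, brightest) from +x towards +y.
- touch_arc (a joint): How far the arc of pads is pressed down, m: 0 free, 0.008 fully down. All five pads sink together, straight down. The spring yields at about 1 N, takes about 3 N at 4 mm and 5 N fully down; below that it is rigid, and it rises by itself.
- off_key: Red round key, 28 mm across, that switches the lamp off; fixed in the panel at the centre of the arc, 85 mm from every pad's centre. Its top is 18 mm above the desk, lower than the pads. Origin under its centre.
- pad_1: Touch pad 1 of 5 (off-black, the dimmest end of the arc): flat arc piece, 28 mm wide across the arc, 43 mm long along it, 47 mm from one pad's centre to the next with 4 mm gaps. Origin at the centre of its top face, 24 mm above the desk while not pressed; x points outward from the arc's centre, y along the arc towards the dim end.
- pad_2: Touch pad 2 of 5 (dark brown): flat arc piece, 28 mm wide across the arc, 43 mm long along it, 47 mm from one pad's centre to the next with 4 mm gaps. Origin at the centre of its top face, 24 mm above the desk while not pressed; x points outward from the arc's centre, y along the arc towards the dim end.
- pad_3: Touch pad 3 of 5 (brown): flat arc piece, 28 mm wide across the arc, 43 mm long along it, 47 mm from one pad's centre to the next with 4 mm gaps. Origin at the centre of its top face, 24 mm above the desk while not pressed; x points outward from the arc's centre, y along the arc towards the dim end.
- pad_4: Touch pad 4 of 5 (amber): flat arc piece, 28 mm wide across the arc, 43 mm long along it, 47 mm from one pad's centre to the next with 4 mm gaps. Origin at the centre of its top face, 24 mm above the desk while not pressed; x points outward from the arc's centre, y along the arc towards the dim end.
- pad_5: Touch pad 5 of 5 (pale cream yellow, the brightest end of the arc): flat arc piece, 28 mm wide across the arc, 43 mm long along it, 47 mm from one pad's centre to the next with 4 mm gaps. Origin at the centre of its top face, 24 mm above the desk while not pressed; x points outward from the arc's centre, y along the arc towards the dim end.
- shelf_corner (a point): Nearest lower corner of the fixed white shelf board that stands to the left of the desk, about 0.27 m above the desk: the board (38 mm thick, open room under it, another 0.35 m higher) reaches from here to the back (+x) and left (+y). Fixed; keep the arm clear of it. A higher shelf (underside 0.62 m up) runs over the back of the desk from the same x on.
- eraser: Small blue and white eraser, 21x48x12 mm, lying loose by the panel; origin under its centre.
- usb_stick: Black USB stick, 17x50x8 mm, lying loose by the panel; origin under its centre.
- mouse: Black computer mouse, 100x58x34 mm, loose; origin under its centre.
- sticky_notes: Block of blue and yellow sticky notes, 76x77x18 mm, loose; origin under its centre.
- calculator: Grey pocket calculator, 124x76x17 mm, loose; origin under its centre.

How it is judged:
By the outcome, as a careful person would: the job done as asked, in the order asked, and still so for the second after the job is handed in, while the arm keeps its last pose, push and grip.
It also fails if it takes over 48 s, if anything falls off the work surface, if the arm or the gripper's body presses on something with over 40 N, if the wrist force passes 120 N, or if a joint passes its speed limit or range.

### The arm

A 6-joint arm with a two-finger parallel gripper is mounted at the origin on a cart in front of the work surface, level with it; the furniture and walls round the work are solid. World frame = base frame: x ahead of the robot, y to its left, z up, the work surface at z = 0. Lengths are in m, angles in rad, forces in N, time in s.
With the tool pointing down it reaches from about 0.325 to 0.925 m from the base axis. Payload 3.1 kg.
Tool frame: the origin (TCP) lies between the finger pads, 19 mm behind the fingertips; this is the grasp point; z points along the fingers, y is the line along which they close (so a half turn about z gives the same grasp; the last joint's range is limited). The gripper opens to 85 mm and grips with 20 to 120 N. Pads are 22 mm wide; open, the fingers measure 114 mm over their backs; the gripper's body (76 mm by 85 mm) begins 54 mm behind the grasp point. The pads swing forward as they close: fully open they stand 13 mm farther back than shut.
Start: joints at [1.125, 0.217, 1.613, -0, 1.311, -0.112], TCP at [0.205, 0.591, 0.25] pointing down, gripper open.
Joint ranges: [-2.75, 2.75], [-0.78, 2.1], [0.31, 2.55], [-1.13, 4.27], [0.13, 2.63], [-2.58, 2.58]. Speed limits (rad/s): [2.79, 2.79, 3.14, 3.14, 3.14, 3.14].

### API

Orientations are given as a unit quaternion [w, x, y, z].
In Python, from rig import state, camera, close_job gives the robot as it stands. The module is installed in compiled form; this text tells all that it offers.
- The arm moves only by the shell command python3 -m pendant 'ROWS' [OPENING] [FORCE]. ROWS is JSON, one flat list of numbers, 4 for each row, row after row: the shift along the tool's x, y, z in m, then the turn about the tool's z in degrees. In form: [dx, dy, dz, twist, dx, dy, dz, twist, ...]. A call has 1 to 8 rows; each row is the pose to reach, as a shift and turn from the pose commanded when the call began, along the tool's axes at that moment; what a row does not reach only later rows make up. A row lasts 1/10 s, in which the tool goes at most 50 mm and 8.59 degrees, less where a joint would pass 70% of its speed; a pose out of reach is approached as far as the arm can. A call with a gripper value outside its range is refused whole. OPENING is the opening, from 0 (shut) to 1 (fully open), set as the call begins (- or left out, the last holds). The fingers move at their own pace and stop on an object; FORCE is the grip in N (left out, the last holds). Time passes only in rows, so rows that repeat a pose let the fingers close. It gives the time, the measured TCP pose, the force, the opening and the grip force at its end, in the units of the state.
- state(): the state, without advancing time (a new reading comes with each control period).
- camera(name): name is "scene" or "top" or "wrist"; returns a dict with "img" (420x560x3 uint8, red, green, blue), "depth" (420x560 float32, m along the optical axis (not along the pixel's ray), 0 where there is no reading), "fovy" (degrees; the focal length in pixels is half the picture's height over the tangent of half this angle, whatever the lens; pixels are square), "cx", "cy" (the principal point, pixels), "R" (3x3) and "t" (3): a world point X has camera coordinates R X + t. Camera axes: x right, y down, z forward; pixel columns grow to the right and rows downward; lengths in m; the calibration is good to about 2 mm. A picture is of the moment at which its call begins.
- close_job(): hands the job in; it is judged then, once.
The state is a dict: "clock": time; "joint_positions": joint angles; "joint_velocities": joint speeds; "effort": joint torques, N m; "tcp_pos": TCP position; "tool_rot": TCP orientation; "force": force on the tool from outside, world axes, zero at the start; "moment": the same for the moment, N m; "finger_gap": opening from 0.0 (shut) to 1.0 (fully open); "finger_force": force on a finger pad.
Only numpy, scipy, OpenCV 4.12 (cv2) and the standard library are available. Lean on these libraries where they do the work, as an engineer would, in place of code of your own. Each camera call takes 0.05 s, during which the arm holds its last target. There are 200 camera calls.

## Working session

There is one attempt and no reset: what is moved stays moved. The work goes in short steps, Python scripts to look and compute and a shell command to move; the robot and the scene stay as the last step left them, time stands still between calls to the robot, and variables do not carry over. Pictures are saved under pics/ and viewed, at most 10 in all, crops included, and the job is handed in when it is done.

```bash
mkdir -p pics
python3 - <<'E'
from rig import state,camera
import cv2,numpy as np
s=state();print({k:np.round(s[k],3).tolist() for k in s})
for n in("top","scene"):
    c=camera(n);np.savez(f"{n}.npz",**c);cv2.imwrite(f"pics/{n}1.png",c["img"][:,:,::-1]);print(n,c["fovy"],c["cx"],c["cy"],(-c["R"].T@c["t"]).round(3))
E
```

```text
{'clock': 0.0, 'joint_positions': [1.125, 0.218, 1.615, -0.0, 1.311, -0.112], 'joint_velocities': [0.001, -0.001, -0.001, 0.002, 0.0, -0.001], 'effort': [0.0, -39.686, -30.385, -0.0, 0.01, -0.0], 'tcp_pos': [0.204, 0.59, 0.249], 'tool_rot': [-0.0, 0.166, 0.986, -0.001], 'force': [0.124, 0.252, 0.228], 'moment': [-0.03, 0.049, 0.008], 'finger_force': 0.0, 'finger_gap': 0.998}
top 46.962243917533165 278.50926295709013 208.9559570075801 [ 0.451 -0.16   1.492]
scene 57.968132240229295 273.7345218012842 215.38208309657313 [ 0.109 -0.811  0.848]
```

View pics/top1.png

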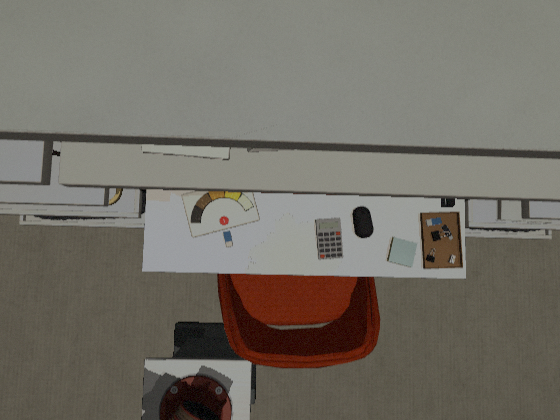

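View pics/scene1.png

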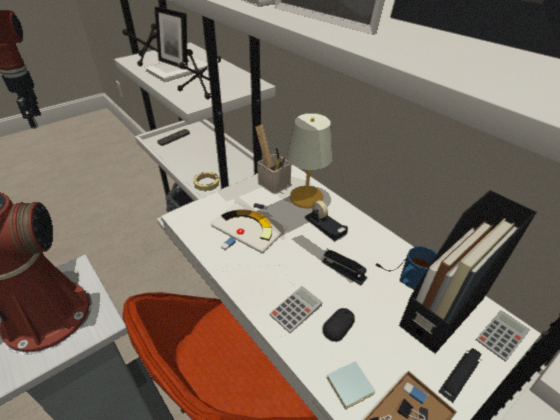

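The top view shows the panel at about (221,213), red key at (224,220), dark pad at the left end (197,214) and cream at the right (248,203). The scene view shows the panel at about (248,228), with the eraser by its near edge. I'll enlarge both.

```bash
cat > h.py <<'E'
import numpy as np
def load(n): return dict(np.load(f"{n}.npz"))
def f(c): return 210/np.tan(np.radians(c["fovy"])/2)
def onplane(c,u,v,z):
    d=c["R"].T@np.array([(u-c["cx"])/f(c),(v-c["cy"])/f(c),1]);o=-c["R"].T@c["t"]
    return o+d*(z-o[2])/d[2]
def proj(c,X):
    p=c["R"]@np.asarray(X)+c["t"];return f(c)*p[:2]/p[2]+[c["cx"],c["cy"]]
def pts(c):
    v,u=np.mgrid[:420,:560];d=c["depth"]
    P=np.stack([(u-c["cx"])/f(c)*d,(v-c["cy"])/f(c)*d,d],-1);return (P-c["t"])@c["R"]
E
python3 - <<'E'
from h import *;import cv2
t=load("top");s=load("scene")
a=cv2.resize(t["img"][180:255,175:275],None,fx=4,fy=4,interpolation=2)
b=cv2.resize(s["img"][190:265,195:295],None,fx=4,fy=4,interpolation=2)
cv2.imwrite("pics/z1.png",np.hstack([a,b])[:,:,::-1])
for c,n in((t,"top"),(s,"scene")):
    hsv=cv2.cvtColor(c["img"],cv2.COLOR_RGB2HSV);P=pts(c)
    m=((hsv[...,0]<8)|(hsv[...,0]>172))&(hsv[...,1]>150)&(hsv[...,2]>100)
    v,u=np.nonzero(m);w=(u>195)&(u<295)&(v>190)&(v<265)&((u<270));u,v=u[w],v[w]
    print(n,u.mean(),v.mean(),len(u),onplane(c,u.mean(),v.mean(),.018),np.median(P[v,u],0), c["R"].round(2).tolist())
E
```

```text
top 223.55555555555554 220.33333333333334 45 [ 0.56641067 -0.06057989  0.018     ] [ 0.56668372 -0.05950729  0.01760716] [[0.03, -1.0, 0.05], [-0.99, -0.03, -0.1], [0.1, -0.05, -0.99]]
scene 240.11111111111111 231.11111111111111 27 [ 0.56820387 -0.06460867  0.018     ] [ 0.56908936 -0.06409361  0.01781198] [[0.78, -0.62, 0.01], [-0.41, -0.52, -0.75], [0.47, 0.59, -0.66]]
```

View pics/z1.png

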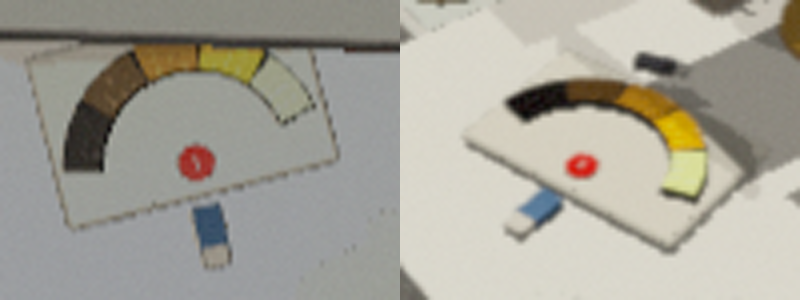

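Run:
```python
from h import *
from scipy.optimize import least_squares
from scipy.spatial.transform import Rotation as Ro
t=load("top");s=load("scene")
obs=[(t,(223.5,220.3),0),(s,(240.1,231.1),0),(t,(246.75,201.5),5),(t,(196,215),1),(s,(266.5,233.25),5),(s,(228.75,215.75),1),(s,(256.25,214.5),3)]
ang=lambda i:np.radians(64-32*(i-1))
def pad(p,i,z=.024):
    if i==0:return [p[0],p[1],.018]
    return [p[0]+.085*np.cos(p[2]+ang(i)),p[1]+.085*np.sin(p[2]+ang(i)),z]
r=least_squares(lambda p:np.concatenate([proj(c,pad(p,i))-uv for c,uv,i in obs]),[.567,-.061,0])
print(r.x[:2],np.degrees(r.x[2]),r.fun.round(1))
for i in range(1,6):print(i,np.round(pad(r.x,i),3))
from rig import state
S=state();q=S["tool_rot"];Rm=Ro.from_quat([q[1],q[2],q[3],q[0]]).as_matrix();print(Rm.round(3))
for n,c in(("top",t),("scene",s)):
    P=pts(c);m=(c["depth"]>0)&(P[...,2]>.29)&(P[...,2]<.325)&(P[...,0]>.25)&(P[...,0]<.8)&(P[...,1]>.05)&(P[...,1]<1)
    Q=P[m];v,u=np.nonzero(m);print(n,len(Q),Q.min(0) if len(Q) else'',Q.max(0) if len(Q) else'');
    if len(Q):print(np.percentile(Q,[1,5,50],axis=0).round(3))
```

```text
[ 0.56725589 -0.06408204] 16.86705803460262 [ 1.2 -0.2 -0.3  0.  -1.   0.1  1.  -0.3 -0.3 -0.5 -0.1 -1.5 -0.4  0.8]
1 [0.581 0.02  0.024]
2 [ 0.623 -0.     0.024]
3 [ 0.649 -0.039  0.024]
4 [ 0.649 -0.086  0.024]
5 [ 0.625 -0.126  0.024]
[[-0.945  0.328 -0.001]
 [ 0.328  0.945 -0.002]
 [ 0.    -0.002 -1.   ]]
top 2287 [0.57348611 0.2093796  0.29013123] [0.72659118 0.46321226 0.31907277]
[[0.574 0.211 0.294]
 [0.575 0.221 0.304]
 [0.598 0.333 0.31 ]]
scene 3321 [0.57149935 0.1752703  0.29002412] [0.79978938 0.84838779 0.32492712]
[[0.574 0.183 0.291]
 [0.575 0.207 0.295]
 [0.637 0.375 0.31 ]]
```

```bash
python3 -m pendant '[-0.05,-0.05,0,4,-0.25,-0.28,0,28,-0.25,-0.28,0,28,-0.25,-0.28,0,28,-0.25,-0.28,0,28,-0.25,-0.28,0,28,-0.25,-0.28,0,28,-0.25,-0.28,0,28]' 0 20
python3 - <<'E'
from h import *
s=load("scene");P=pts(s);m=(s["depth"]>0)&(P[...,2]>.035)&(P[...,2]<.6)&(P[...,0]>.5)&(P[...,0]<.78)&(abs(P[...,1]+.05)<.22)
Q=P[m];print(len(Q))
for z in np.arange(.04,.6,.05):
    q=Q[(Q[:,2]>=z)&(Q[:,2]<z+.05)]
    if len(q):print(z.round(2),len(q),np.percentile(q,[2,98],axis=0).round(2).tolist())
E
```

```text
clock: 0.9
tcp_pos: [0.3496, 0.241, 0.2495]
tool_rot: [0.0, 0.401, 0.916, -0.001]
force: [0.1, 0.7, -0.5]
finger_gap: 0.001
finger_force: 0.0
196
0.04 150 [[0.77, 0.04, 0.04], [0.78, 0.12, 0.09]]
0.09 34 [[0.77, 0.05, 0.09], [0.78, 0.12, 0.1]]
```

```bash
python3 -m pendant '[-0.293,-0.066,0,0,-0.293,-0.066,0,0,-0.293,-0.066,0,0,-0.293,-0.066,0,0,-0.293,-0.066,0,0,-0.293,-0.066,0,0,-0.293,-0.066,0,0,-0.293,-0.066,0,0]'
python3 - <<'E'
from rig import camera
import cv2,numpy as np
c=camera("wrist");np.savez("wrist.npz",**c);cv2.imwrite("pics/w1.png",c["img"][:,:,::-1]);print((-c["R"].T@c["t"]).round(3),c["R"].round(2).tolist())
E
```

```text
clock: 1.7
tcp_pos: [0.5, -0.0164, 0.2493]
tool_rot: [-0.001, 0.401, 0.916, -0.0]
force: [-0.8, -0.0, -0.9]
finger_gap: -0.001
finger_force: 0.0
[0.454 0.035 0.374] [[0.73, 0.68, -0.0], [0.65, -0.71, 0.27], [0.18, -0.2, -0.96]]
```

View pics/w1.png

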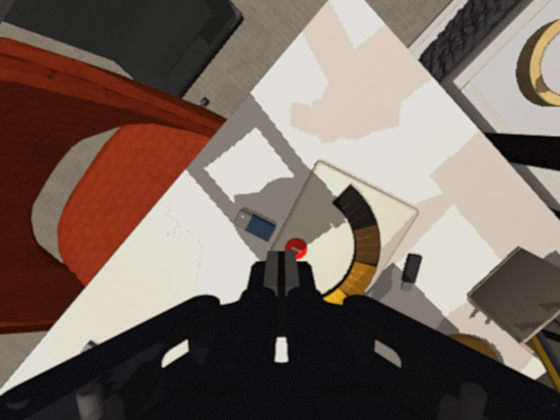

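```bash
cat > fit.py <<'E'
from h import *;import cv2
from scipy.optimize import least_squares
def M(p,r,a,z):
    a=p[2]+np.radians(a);return [p[0]+r*np.cos(a),p[1]+r*np.sin(a),z]
def B(p,x,y,z):
    c,s=np.cos(p[2]),np.sin(p[2]);return [p[0]+c*x-s*y,p[1]+s*x+c*y,z]
E
python3 - <<'E'
from fit import *
w=load("wrist")
obs=[((296,249),lambda p:[p[0],p[1],.018]),((319,161),lambda p:B(p,-.026,.107,.014)),((417,210),lambda p:B(p,.112,.107,.014)),((352,183),lambda p:M(p,.099,78.5,.024)),((334,197),lambda p:M(p,.071,78.5,.024))]
r=least_squares(lambda p:np.concatenate([proj(w,g(p))-uv for uv,g in obs]),[.567,-.064,.29]);p=r.x
print(p[:2].round(4),np.degrees(p[2]),r.fun.round(1))
im=cv2.resize(w["img"][140:320,220:440],None,fx=3.6,fy=3.3,interpolation=2)
def dr(p,col):
    for a in (80,):pass
    for rr in(.071,.099):
        L=np.array([(proj(w,M(p,rr,a,.024))-[219.5,139.5])*[3.6,3.3] for a in np.linspace(-78.5,78.5,60)]);cv2.polylines(im,[np.int32(L)],0,col,1)
    for a in(78.5,48,16,-16,-48,-78.5):
        L=np.array([(proj(w,M(p,rr,a,.024))-[219.5,139.5])*[3.6,3.3] for rr in(.071,.099)]);cv2.polylines(im,[np.int32(L)],0,col,1)
    L=np.array([(proj(w,B(p,x,y,.014))-[219.5,139.5])*[3.6,3.3] for x,y in((-.026,-.107),(-.026,.107),(.112,.107),(.112,-.107))]);cv2.polylines(im,[np.int32(L)],1,col,1)
dr(p,(0,255,0));cv2.imwrite("pics/w2.png",im[:,:,::-1])
E
```

```text
[ 0.5646 -0.0607] 16.225108465907876 [-1.3 -1.9 -1.4 -4.5  4.3 -0.5 -1.5  1.   0.1  6.2]
```

View pics/w2.png

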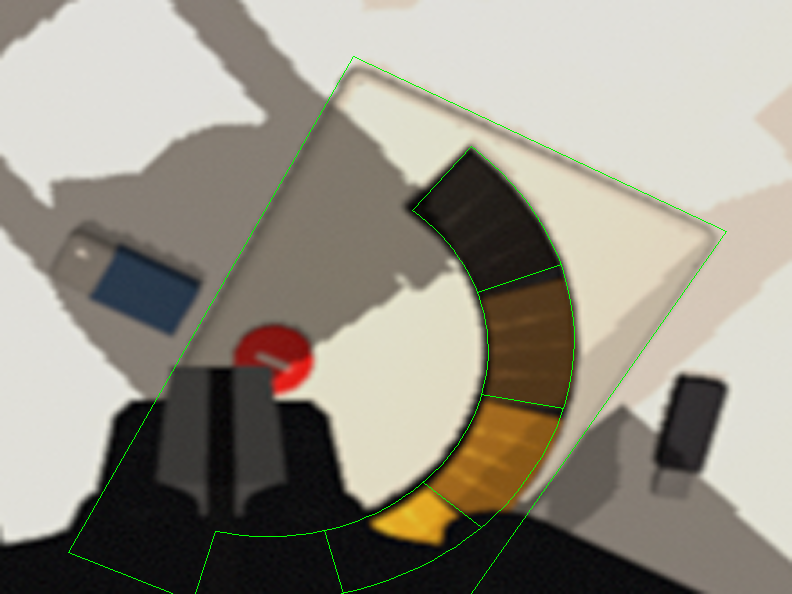

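Run:
```python
from fit import *
w=load("wrist");t=load("top");s=load("scene")
k=lambda p:[p[0],p[1],.018]
raw=[((274,359),k)]+[(uv,(lambda r,a:lambda p:M(p,r,a,.024))(r,a)) for uv,r,a in [((472,147),.099,78.5),((482,297),.071,48),((566,277),.099,48),((485,400),.071,16),((563,415),.099,16),((425,487),.071,-16)]]
W=[(w,np.array(uv)/[3.6,3.3]+[219.5,139.5],g) for uv,g in raw]
def sol(O):
    r=least_squares(lambda p:np.concatenate([proj(c,g(p))-uv for c,uv,g in O]),[.567,-.064,.29],loss="soft_l1");print(r.x[:2].round(4),np.degrees(r.x[2]).round(1),r.fun.round(1));return r.x
p=sol(W)
T=[(t,(223.5,220.3),k),(s,(240.1,231.1),k)]+[(c,uv,(lambda i:lambda p:M(p,.085,96-32*i,.024))(i)) for c,uv,i in [(t,(246.75,201.5),5),(t,(196,215),1),(s,(266.5,233.25),5),(s,(228.75,215.75),1),(s,(256.25,214.5),3)]]
sol(T);p=sol(W+T+T)
for a in range(66,-73,-6):print(a,np.round(M(p,.085,a,.024),4)[:2])
```

```text
[ 0.5662 -0.0611] 15.7 [-0.2 -0.   1.1  1.7 -0.4  0.4 -0.5 -1.8 -0.4  0.1  0.6 -0.4 -0.  -0.1]
[ 0.5673 -0.0642] 16.9 [ 1.3 -0.2 -0.3  0.1 -0.9  0.1  1.  -0.3 -0.2 -0.5 -0.1 -1.5 -0.4  0.8]
[ 0.5669 -0.0619] 16.3 [-0.2  0.8  0.5  2.2 -0.6  0.7 -0.8 -1.6 -0.3  0.4  0.7 -0.2  0.3  0.3
  0.5 -0.1 -0.8 -0.3 -1.5  0.5  0.3 -0.5 -0.9 -0.6 -0.3 -1.9 -0.7  0.6
  0.5 -0.1 -0.8 -0.3 -1.5  0.5  0.3 -0.5 -0.9 -0.6 -0.3 -1.9 -0.7  0.6]
66 [0.5783 0.0223]
60 [0.5871 0.0206]
54 [0.5956 0.0181]
48 [0.6038 0.0146]
42 [0.6116 0.0104]
36 [0.6189 0.0053]
30 [ 6.257e-01 -5.000e-04]
24 [ 0.6318 -0.007 ]
18 [ 0.6371 -0.0141]
12 [ 0.6418 -0.0217]
6 [ 0.6456 -0.0297]
0 [ 0.6485 -0.0381]
-6 [ 0.6505 -0.0468]
-12 [ 0.6517 -0.0556]
-18 [ 0.6518 -0.0645]
-24 [ 0.6511 -0.0734]
-30 [ 0.6495 -0.0821]
-36 [ 0.6469 -0.0906]
-42 [ 0.6434 -0.0988]
-48 [ 0.6392 -0.1066]
-54 [ 0.6341 -0.114 ]
-60 [ 0.6283 -0.1207]
-66 [ 0.6218 -0.1268]
-72 [ 0.6147 -0.1322]
```

```bash
python3 -m pendant '[-0.027,0.085,0.08,0,-0.027,0.085,0.08,0,-0.027,0.085,0.174,0,-0.027,0.085,0.174,0,-0.027,0.085,0.174,0,-0.027,0.085,0.174,0,-0.027,0.085,0.174,0,-0.027,0.085,0.174,0]'
python3 -m pendant '[0,0,0.01,0,0,0,0.018,0,0,0,0.024,0,0,0,0.026,0,0,0,0.026,0,0,0,0.026,0]'
python3 - <<'E'
from rig import camera
import cv2,numpy as np
from fit import *
c=camera("wrist");im=c["img"].copy();p=[.5667,-.0618,np.radians(16.2)]
for rr in(.071,.085,.099):
    cv2.polylines(im,[np.int32([proj(c,M(p,rr,a,.024)) for a in np.linspace(-78,78,50)])],0,(0,255,0),1)
cv2.imwrite("pics/w3.png",cv2.resize(im[130:400,150:460],None,fx=2,fy=2)[:,:,::-1])
E
```

```text
clock: 2.55
tcp_pos: [0.5833, 0.0225, 0.0798]
tool_rot: [0.003, 0.4, 0.917, 0.001]
force: [0.9, -1.0, -0.7]
finger_gap: -0.0
finger_force: 0.0
clock: 3.15
tcp_pos: [0.5809, 0.0224, 0.0498]
tool_rot: [-0.0, 0.4, 0.917, -0.0]
force: [0.4, 0.4, 0.1]
finger_gap: 0.003
finger_force: 0.0
```

View pics/w3.png

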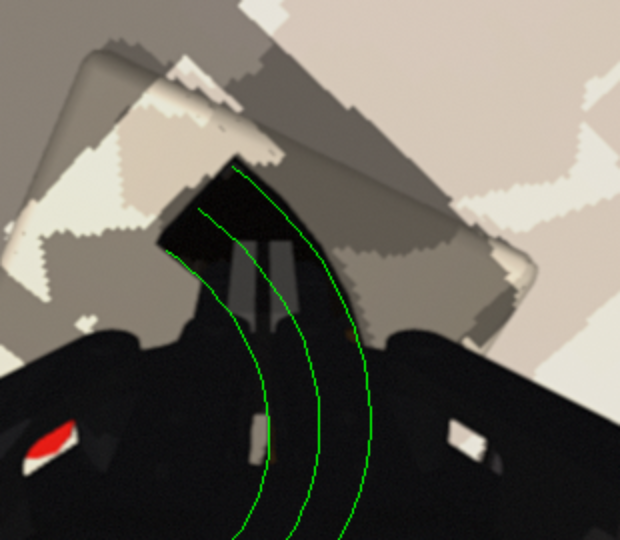

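```bash
python3 -m pendant '[0,0,0.003,0,0,0,0.005,0,0,0,0.006,0,0,0,0.007,0,0,0,0.007,0,0,0,0.007,0]'
python3 -m pendant '[0,0,0.001,0,0,0,0.002,0,0,0,0.002,0,0,0,0.002,0,0,0,0.002,0]'
```

```text
clock: 3.8
tcp_pos: [0.5809, 0.0225, 0.043]
tool_rot: [0.0, 0.4, 0.917, -0.0]
force: [0.6, -0.2, 0.8]
finger_gap: -0.001
finger_force: 0.0
clock: 4.3
tcp_pos: [0.5811, 0.0225, 0.0412]
tool_rot: [0.0, 0.4, 0.917, 0.0]
force: [0.1, -0.2, 1.6]
finger_gap: 0.004
finger_force: 0.9
```

```bash
python3 -m pendant '[0,0,0.001,0,0,0,0.0015,0,0,0,0.0015,0,0,0,0.0015,0,0,0,0.0015,0]'
python3 - <<'E'
from rig import state
import numpy as np
from fit import *
S=state();print(S["force"],S["tcp_pos"],S["tool_rot"])
X=np.array([-.68,.7332]);Y=np.array([.7332,.68])
p=[.5672,-.0615,np.radians(16.0)];o=np.array(S["tcp_pos"][:2]);print(o.round(4))
for a in range(64,-65,-4):
    d=np.array(M(p,.085,a,0)[:2])-o;print(a,np.round([d@X,d@Y],4))
E
```

```text
clock: 4.8
tcp_pos: [0.581, 0.0225, 0.0396]
tool_rot: [0.0, 0.4, 0.917, 0.0]
force: [-0.2, -0.0, 2.6]
finger_gap: -0.001
finger_force: 1.3
[-0.18263221 -0.01443514  2.61162358] [0.58103769 0.02246861 0.0396094 ] [1.44910972e-04 3.99774719e-01 9.16613413e-01 6.40161049e-05]
[0.581  0.0225]
64 [-0.0008  0.0005]
60 [-0.0057  0.0039]
56 [-0.0107  0.007 ]
52 [-0.016   0.0097]
48 [-0.0215  0.012 ]
44 [-0.0271  0.014 ]
40 [-0.0328  0.0155]
36 [-0.0386  0.0167]
32 [-0.0445  0.0174]
28 [-0.0504  0.0177]
24 [-0.0564  0.0177]
20 [-0.0623  0.0171]
16 [-0.0681  0.0162]
12 [-0.0739  0.0149]
8 [-0.0796  0.0132]
4 [-0.0852  0.0111]
0 [-0.0905  0.0086]
-4 [-0.0957  0.0057]
-8 [-0.1007  0.0025]
-12 [-0.1055 -0.001 ]
-16 [-0.11   -0.0049]
-20 [-0.1142 -0.0091]
-24 [-0.1181 -0.0136]
-28 [-0.1217 -0.0183]
-32 [-0.1249 -0.0233]
-36 [-0.1278 -0.0284]
-40 [-0.1303 -0.0338]
-44 [-0.1324 -0.0394]
-48 [-0.1342 -0.045 ]
-52 [-0.1355 -0.0508]
-56 [-0.1365 -0.0567]
-60 [-0.137  -0.0626]
-64 [-0.1371 -0.0685]
```

```bash
python3 -m pendant '[-0.003,0.002,0,0,-0.0057,0.004,0,0,-0.0107,0.007,0,0,-0.016,0.0097,0,0,-0.0215,0.012,0,0,-0.0271,0.014,0,0,-0.0328,0.0155,0,0,-0.0328,0.0155,0,0]'
```

```text
clock: 5.6
tcp_pos: [0.6161, 0.0082, 0.0399]
tool_rot: [0.001, 0.4, 0.917, 0.0]
force: [0.4, 0.6, 3.0]
finger_gap: -0.002
finger_force: 1.2
```

```bash
python3 -m pendant '[-0.0058,0.0012,0,0,-0.0117,0.0019,0,0,-0.0176,0.0022,0,0,-0.0236,0.0022,0,0,-0.0295,0.0016,0,0,-0.0353,0.0007,0,0,-0.0411,-0.0006,0,0,-0.0468,-0.0023,0,0]'
python3 - <<'E'
from rig import camera,state
import cv2
s=state();print(s["force"],s["tcp_pos"])
c=camera("scene");cv2.imwrite("pics/s2.png",cv2.resize(c["img"][170:280,180:320],None,fx=4,fy=4)[:,:,::-1])
E
```

```text
clock: 6.4
tcp_pos: [0.6451, -0.0273, 0.0396]
tool_rot: [0.0, 0.4, 0.917, 0.0]
force: [-1.2, 2.6, 2.5]
finger_gap: -0.0
finger_force: 1.3
[-1.20523818  2.56113286  2.50125206] [ 0.64511903 -0.02729199  0.03957086]
```

View pics/s2.png

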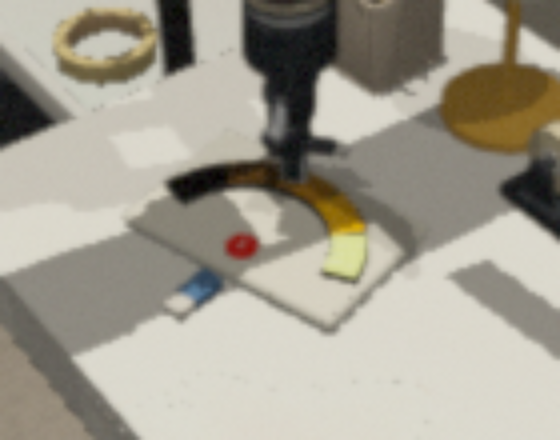

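```bash
python3 -m pendant '[-0.0056,-0.0021,0,0,-0.0109,-0.0046,0,0,-0.0161,-0.0075,0,0,-0.0211,-0.0107,0,0,-0.0259,-0.0142,0,0,-0.0304,-0.0181,0,0,-0.0346,-0.0223,0,0,-0.0385,-0.0268,0,0]'
```

```text
clock: 7.25
tcp_pos: [0.6514, -0.0739, 0.0396]
tool_rot: [0.0, 0.4, 0.917, 0.0]
force: [-0.1, 2.0, 2.1]
finger_gap: -0.001
finger_force: 1.3
```

```bash
python3 -m pendant '[-0.0036,-0.0047,0,0,-0.0068,-0.0097,0,0,-0.0097,-0.0148,0,0,-0.0122,-0.0202,0,0,-0.0143,-0.0258,0,0,-0.0161,-0.0314,0,0,-0.0174,-0.0372,0,0,-0.0184,-0.0431,0,0]'
python3 - <<'E'
from rig import camera,state
import cv2
c=camera("scene");cv2.imwrite("pics/s3.png",cv2.resize(c["img"][170:280,180:320],None,fx=4,fy=4)[:,:,::-1])
E
```

```text
clock: 8.05
tcp_pos: [0.632, -0.1166, 0.0396]
tool_rot: [0.0, 0.4, 0.917, -0.0]
force: [1.4, 1.1, 2.9]
finger_gap: -0.003
finger_force: 1.3
```

View pics/s3.png

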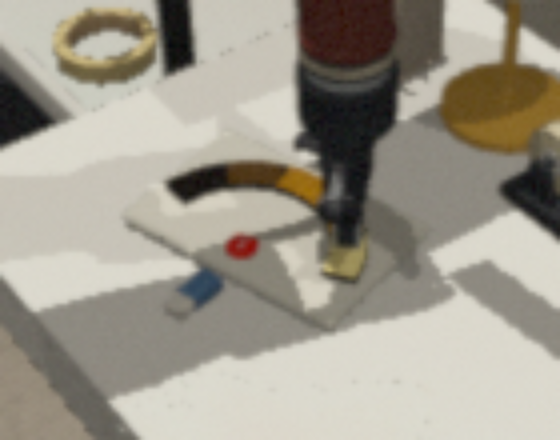

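The key is still at (242,245), so the panel hasn't moved. The fingertip is on the upper end of the cream pad, about 12 mm short of its centre.

```bash
python3 -m pendant '[-0.0003,-0.004,0,0,-0.0005,-0.0075,0,0,-0.0006,-0.0105,0,0,-0.0006,-0.012,0,0,-0.0006,-0.012,0,0,-0.0006,-0.012,0,0,-0.0006,-0.012,0,0,-0.0006,-0.012,0,0]'
python3 - <<'E'
from rig import camera,state
import cv2
c=camera("scene");cv2.imwrite("pics/s4.png",cv2.resize(c["img"][180:270,200:320],None,fx=6,fy=6,interpolation=2)[:,:,::-1])
E
```

```text
clock: 8.9
tcp_pos: [0.6236, -0.125, 0.0394]
tool_rot: [-0.0, 0.4, 0.917, -0.0]
force: [-0.2, -1.0, 2.5]
finger_gap: -0.001
finger_force: 1.3
```

View pics/s4.png

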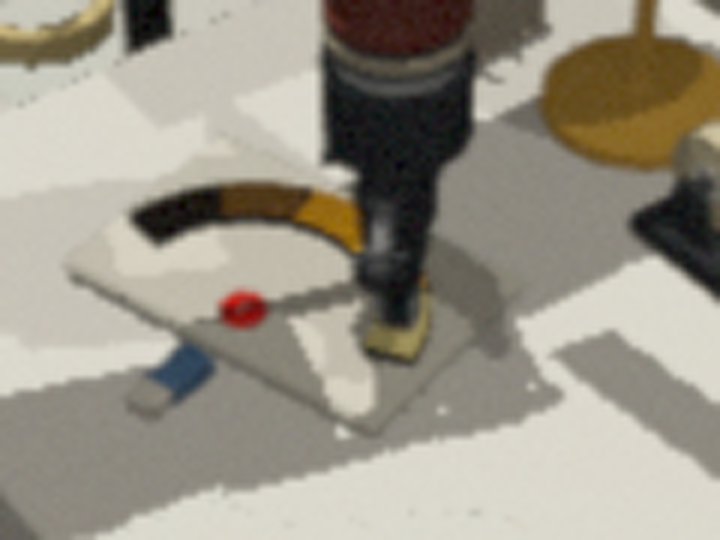

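The fingertip, at about (400,318), rests on the cream pad alone at about 2.5 N. The key at (243,310) is where it started, so I'm handing in.

```bash
python3 -c "
from rig import close_job;print(close_job())"
```

```text
the job is handed in; nothing more can be done
None
```

The job is handed in: the fingertip slid from the darkest pad over every pad to the cream one without lifting and rests there, pressing at about 2.5 N; the panel showed no movement in the pictures and the red key was not touched.

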